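Wedge a gel cassette tight in an electrophoresis tank

ROBOT

A 7-joint arm with a two-finger parallel gripper is mounted at the origin on the work surface. World frame = base frame: x ahead of the robot, y to its left, z up, the work surface at z = 0. Lengths are in m, angles in rad, forces in N, time in s.
With the tool pointing down it reaches from about 0.425 to 0.875 m from the base axis. Payload 9.9 kg.
Tool frame: the origin (TCP) lies on the centre line of the jaws, within the pads' length; the fingertips stand 25 mm ahead of it and the grasp point (between the pads) lies 6 mm ahead of it (r.tip_reach is the distance from the TCP to the fingertips, in m); z points along the fingers, y is the line along which they close (so a half turn about z gives the same grasp; the last joint's range is limited). The gripper opens to 85 mm and grips with 20 to 120 N. Pads are 22 mm wide; open, the fingers measure 114 mm over their backs; the gripper's body (76 mm by 85 mm) begins 54 mm behind the grasp point. The pads swing forward as they close: fully open they stand 13 mm farther back than shut.
Start: joints at [1.178, 0.576, 0.025, 1.437, -0.015, 1.129, -0.057], TCP at [0.205, -0.643, 0.256] pointing down, gripper open.
Joint ranges: [-2.76, 2.76], [-0.34, 2.15], [-1.52, 1.57], [0.19, 2.46], [-1.09, 4.23], [0.17, 1.99], [-2.82, 2.82]. Speed limits (rad/s): [2.22, 2.22, 3.01, 3.01, 3.14, 3.14, 3.14].

INTERFACE

Orientations are given as a rotation vector (axis times angle).
In Python, from cell import r, viewer, spotter gives the robot as it stands.
- The arm moves only by the shell command python3 -m creep 'ROWS'. ROWS is JSON, a list of rows, each an object of numbers: "tx", "ty", "tz": the shift along the world's x, y, z in m; "roll": the turn about the world's z in rad; "hand": the opening, from -1 (shut) to 1 (fully open). In form: [{"tx": .., "ty": .., "tz": .., "roll": .., "hand": ..}, ...]. A call has 1 to 20 rows; each row shifts and turns the commanded pose from where the row before left it; what a row does not reach is not made up. A row lasts 1/8 s, in which the tool goes at most 62.5 mm and 10.7 degrees, less where a joint would pass 70% of its speed; a pose out of reach is approached as far as the arm can. A call is refused whole if a number of a shift passes 0.0625 or a number of a turn 0.188, either way. A call with a gripper value outside its range is refused whole. The fingers move at their own pace and stop on an object; the grip force is fixed at half the most. Time passes only in rows, so rows that do not move let the fingers close. It gives the time, the measured TCP pose, the force, the opening and the grip force at its end, in the units of the state.
- r.sense(): the state, without advancing time (a new reading comes with each control period).
- viewer.snapshot(name): name is "scene" or "top" or "wrist"; returns the picture (420x560x3 uint8, blue, green, red); there is no depth.
- viewer.camera_params(name): a dict with "mtx" (3x3 intrinsics, pixels), "k1" (the pictures are not rectified: a ray, as slopes to the right and down, at radius r is drawn at 1 + k1 r^2 times it, then the intrinsics apply), "cam_to_world" (4x4, takes a point from camera to world coordinates). Camera axes: x right, y up, looking along -z (the intrinsics and any distortion apply to the point x, -y, -z); pixel columns grow to the right and rows downward; lengths in m; the calibration is good to about 2 mm. A picture is of the moment at which its call begins: read the wrist's pose just before it. camera_params takes no time and is no camera call; for the wrist camera it gives the pose at the moment of the call.
- r.job_done(): hands the job in; it is judged then, once.
Trained networks look in the newest picture that a camera, given by its name, has taken for a name from the list of things; names that differ only in an ending like _2 or _b are one class to them, and where a whole thing is asked for, a point or a joint stands for the part that bears it (a point fixed in the world has none). Each returns a list of dicts, best first, with "conf" (0 to 1); they miss things now and then, are a little off and sometimes report something else, mostly with a low value. They report only what shows in the picture. A call takes as long as a camera call.
- spotter.spot_in(query, camera): "xy" ([column, row] as shares, 0 to 1, of the picture: columns of its width, rows of its height, amid what is visible of it).
The state is a dict: "clock": time; "joints": joint angles; "qd": joint speeds; "joint_efforts": joint torques, N m; "eef_pos": TCP position; "eef_rot": TCP orientation; "force": force on the tool from outside, world axes, zero at the start; "ft_torque": the same for the moment, N m; "finger_gap": opening from 0.0 (shut) to 1.0 (fully open); "finger_force": force on a finger pad.
Only numpy, scipy, OpenCV 4.12 (cv2) and the standard library are available. Lean on these libraries where they do the work, as an engineer would, in place of code of your own. Each camera call takes 0.05 s, during which the arm holds its last target. There are 200 camera calls.

TASK

Take the tapered wedge out of the drying rack and set it, narrow end down and sloping face against the sloped keyway, into the empty gap between the gel cassette and the end wall of the electrophoresis tank, and let go of it there. Then push or tap its head down from above until it is tight and goes no further, so that the cassette is pressed home on its gasket. Leave the other things as they are.

Things in the scene. Friction and masses are not known exactly. Their poses are not given: they have to be found in the camera images.
- tank: Clear electrophoresis tank, fixed, 136 (x) x 122 (y) x 122 mm high, walls 4 mm, open on top. Origin: centre of its underside; z up, y along its length. Inside, from the middle towards +y: white core, gel cassette, the empty gap, white keyway on the end wall. The -y end is already wedged and needs nothing. Two contact pins 142 mm high stand on the core at x = -44 and 44, y = 0.
- keyway_top (a point): Middle of the upper edge of the keyway's sloped face, at the empty gap (tank frame x 0, y 46.8, z 118 mm). The keyway is a channel 57 mm wide (x), centred on x = 0; its face slopes 1:10, from y = 46.8 at height 118 to y = 38.0 at height 30. Its two side cheeks come forward to y = 37.5.
- far_head (a point): Top centre of the head of the wedge that is already tight at the tank's -y end: 170 mm above the bench, head 70 (x) x 20 (y) x 30 mm; fixed, leave it.
- cassette_lip (a point): Middle of the upper edge of the cassette's outer face, 114 mm above the bench: the empty gap lies between this face (upright, square to the tank's y, 100 mm wide) and the keyway. The gap's mouth is 12 to 14.5 mm wide, differing from case to case. Cassette 100 x 7 x 100 mm.
- cassette (a joint): How far the cassette is pressed on its gasket, in m: 0 relaxed, 0.0025 hard home on the core. The gasket takes 7 N per mm. The wedge sinks about 10 mm per mm of this: some 25 mm from standing loose to tight. It needs a push of about 10 to 16 N to go home, then hardly moves even at 20 N, and stays by friction when let go.
- wedge: Grey plastic wedge, about 110 g, hanging upright in the rack. Blade 50 mm wide (x), 110 high, 7 thick at the foot, 18 at the head; one face is upright (plane y = 0), the other slopes out to +y going up. Origin: foot, middle of the upright face; z up. In the tank its axes go with the tank's; the foot is 45 to 65 mm above the tank's underside when loose, 20 to 45 when tight.
- wedge_top (a point): Centre of the top of the wedge's head (wedge frame x 0, y 10, z 140 mm): the place to push. Head 70 (x) x 20 (y) x 30 mm high; grip it across its 20 mm. In the rack the top is 158 mm above the bench.
- wedge_slope (a point): Middle of the wedge's sloping face (wedge frame x 0, y 12.5, z 55 mm).
- rack: Drying rack, fixed: white tray 120 (x) x 250 mm (y), two steel rails along y at x = -33 and 33, 10 mm wide, tops 128 mm above the bench, with 6 mm high stops between three places at y = -75, 0 and 75. Wedge, plate and comb hang in them in any order, heads across the rails, their y axes along the rack's. Origin: centre of the underside.
- plate: Flat plate of even thickness 6 mm with a head 70 x 12 x 22 mm, hanging in the rack; not the wedge. Origin 110 mm below the underside of its head and 10 mm to -y of its middle plane.
- comb: Gel comb with a head 70 x 8 x 14 mm, hanging in the rack; not the wedge. Origin 110 mm below the underside of its head and 10 mm to -y of its middle plane.
- bottle: Glass bottle with a blue cap, 66 across, 125 high, on the bench. Origin: centre of the underside.
- bottle_small: Glass bottle with a blue cap, 52 across, 100 high, on the bench. Origin: centre of the underside.
- tipbox: Box of pipette tips 85 x 125 x 55 mm on the bench. Origin: centre of the underside.
- lid: The tank's clear lid, 144 x 132 x 26 mm, lying upside down on the bench beyond the tank and rack. Origin: centre of the underside.

How it is judged:
By the outcome, as a careful person would: the job done as asked, in the order asked, and still so for the second after the job is handed in, with the robot touching nothing.
It also fails if it takes over 45 s, if anything falls off the work surface, if the arm or the gripper's body presses on something with over 40 N, if the wrist force passes 120 N, or if a joint passes its speed limit or range.

## Working session

There is one attempt and no reset: what is moved stays moved. The work goes in short steps, Python scripts to look and compute and a shell command to move; the robot and the scene stay as the last step left them, time stands still between calls to the robot, and variables do not carry over. Pictures are saved under pics/ and viewed, at most 10 in all, crops included, and the job is handed in when it is done.

```bash
ls; mkdir -p pics; cat > h.py <<'E'
import numpy as np,cv2
from cell import r,viewer,spotter
def ray(cam,px,P=None):
    P=P or viewer.camera_params(cam);K=np.array(P["mtx"]);T=np.array(P["cam_to_world"])
    d=np.linalg.inv(K)@[px[0],px[1],1];s=d[:2].copy()
    u=s.copy()
    for _ in range(20): u=s/(1+P["k1"]*(u@u))
    v=T[:3,:3]@[u[0],-u[1],-1];return T[:3,3],v
def atz(cam,px,z,P=None):
    o,v=ray(cam,px,P);return o+v*(z-o[2])/v[2]
def proj(cam,X,P=None):
    P=P or viewer.camera_params(cam);K=np.array(P["mtx"]);T=np.array(P["cam_to_world"])
    c=T[:3,:3].T@(np.array(X)-T[:3,3]);u=np.array([c[0],-c[1]])/-c[2];u=u*(1+P["k1"]*(u@u))
    return (K@[u[0],u[1],1])[:2]
E
python3 - <<'E'
from h import *
for c in ("top","scene"):
    im=viewer.snapshot(c);cv2.imwrite(f"pics/{c}0.png",im)
    P=viewer.camera_params(c);print(c,np.round(np.array(P["cam_to_world"])[:3,3],3),np.round(P["mtx"],0).tolist(),P["k1"])
    for q,z in (("wedge_top",.158),("far_head",.17),("keyway_top",.118),("cassette_lip",.114),("tank",.06),("rack",.0),("plate",.15),("comb",.142),("wedge",.1)):
        L=spotter.spot_in(q,c)
        for d in L[:2]:
            px=np.array(d["xy"])*[560,420];print(q,round(d["conf"],2),px.round(),atz(c,px,z,P).round(3))
s=r.sense();print({k:np.round(v,3).tolist() for k,v in s.items()},r.tip_reach)
E
```

```text
pics
top [ 0.459 -0.018  1.475] [[426.0, 0.0, 282.0], [0.0, 426.0, 208.0], [0.0, 0.0, 1.0]] 0.022492477330509596
wedge_top 0.79 [226. 247.] [0.49  0.166 0.158]
far_head 0.86 [364. 231.] [ 0.548 -0.258  0.17 ]
keyway_top 0.73 [359. 231.] [ 0.551 -0.251  0.118]
cassette_lip 0.51 [339. 236.] [ 0.534 -0.19   0.114]
tank 0.8 [357. 233.] [ 0.549 -0.254  0.06 ]
tank 0.73 [239. 245.] [0.5   0.135 0.06 ]
rack 0.95 [236. 243.] [0.507 0.151 0.   ]
rack 0.24 [228. 244.] [0.502 0.179 0.   ]
plate 0.53 [205. 243.] [0.5   0.232 0.15 ]
plate 0.19 [420. 255.] [ 0.48  -0.434  0.15 ]
wedge 0.8 [227. 242.] [0.506 0.169 0.1  ]
wedge 0.5 [361. 230.] [ 0.556 -0.262  0.1  ]
scene [1.437 0.955 1.045] [[534.0, 0.0, 285.0], [0.0, 534.0, 216.0], [0.0, 0.0, 1.0]] 0.04808456171140513
wedge_top 0.94 [351. 235.] [0.561 0.199 0.158]
wedge_top 0.35 [358. 260.] [0.621 0.283 0.158]
far_head 0.58 [373. 246.] [0.561 0.278 0.17 ]
keyway_top 0.85 [259. 194.] [ 0.593 -0.167  0.118]
keyway_top 0.56 [414. 303.] [0.596 0.449 0.118]
cassette_lip 0.46 [270. 184.] [ 0.526 -0.195  0.114]
tank 0.88 [260. 196.] [ 0.543 -0.229  0.06 ]
rack 0.97 [356. 259.] [0.477 0.155 0.   ]
plate 0.65 [373. 246.] [0.542 0.261 0.15 ]
comb 0.63 [338. 221.] [0.528 0.116 0.142]
wedge 0.7 [359. 234.] [0.484 0.161 0.1  ]
wedge 0.68 [256. 198.] [ 0.596 -0.179  0.1  ]
{'clock': 1.0, 'joints': [1.178, 0.576, 0.025, 1.437, -0.015, 1.129, -0.057], 'qd': [-0.0, 0.0, -0.0, 0.0, -0.0, -0.001, 0.001], 'joint_efforts': [-0.002, -76.552, 2.248, -28.63, 0.015, 0.003, -0.0], 'eef_pos': [0.205, -0.643, 0.256], 'eef_rot': [-3.104, -0.483, 0.0], 'force': [0.235, -0.267, 0.452], 'ft_torque': [-0.012, -0.038, -0.033], 'finger_force': 0.0, 'finger_gap': 1.0} 0.025
```

```bash
python3 - <<'E'
import cv2
a=cv2.imread("pics/top0.png")[160:320,170:450];cv2.imwrite("pics/topc.png",cv2.resize(a,(800,457),interpolation=cv2.INTER_CUBIC))
a=cv2.imread("pics/scene0.png")[110:330,180:460];cv2.imwrite("pics/scenec.png",cv2.resize(a,(760,597),interpolation=cv2.INTER_CUBIC))
E
```

```text
(no output)
```

View pics/topc.png

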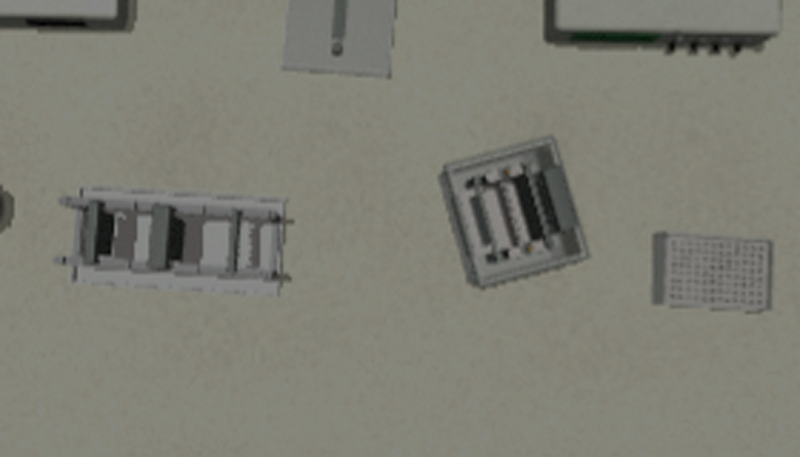

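View pics/scenec.png

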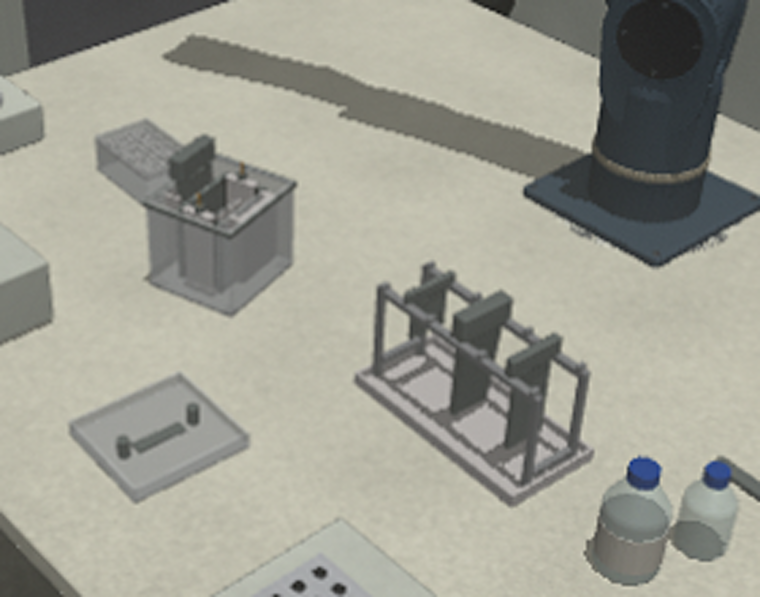

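The wedge is in the middle rack place (crop about 160,237), with the plate on its left (+y) and the comb on its right. The tank is turned about +15° and its empty gap is on the left (+y) side, near crop (475,220). I'll move above the wedge.

```bash
python3 -m creep '[{"tx":0.035,"ty":0.045,"tz":0.01,"roll":-0.09,"hand":0.3},{"tx":0.035,"ty":0.045,"tz":0.01,"roll":-0.09,"hand":0.3},{"tx":0.035,"ty":0.045,"tz":0.01,"roll":-0.09,"hand":0.3},{"tx":0.035,"ty":0.045,"tz":0.01,"roll":-0.09,"hand":0.3},{"tx":0.035,"ty":0.045,"tz":0.01,"roll":0,"hand":0.3},{"tx":0.035,"ty":0.045,"tz":0.01,"roll":0,"hand":0.3},{"tx":0.035,"ty":0.045,"tz":0.01,"roll":0,"hand":0.3},{"tx":0.005,"ty":0.05,"tz":0.01,"roll":0,"hand":0.3},{"tx":0.005,"ty":0.05,"tz":0.01,"roll":0,"hand":0.3}]'
python3 - <<'E'
from h import *
# wrist view en route (near the tank)
s=r.sense();P=viewer.camera_params("wrist");im=viewer.snapshot("wrist");cv2.imwrite("pics/w1.png",im)
T=np.array(P["cam_to_world"]);print(np.round(T,3).tolist(),s["eef_pos"],P["mtx"],P["k1"])
for q,z in (("far_head",.17),("keyway_top",.118),("cassette_lip",.114)):
    for d in spotter.spot_in(q,"wrist")[:2]:
        px=np.array(d["xy"])*[560,420];print(q,round(d["conf"],2),px.round(),atz("wrist",px,z,P).round(3))
E
```

```text
clock: 2.12
eef_pos: [0.4605, -0.2263, 0.3466]
eef_rot: [3.141, -0.079, 0.0]
force: [0.1, 0.6, 0.5]
finger_gap: 0.649
finger_force: 0.0
[[-0.052, 0.961, 0.271, 0.528], [-0.999, -0.05, -0.014, -0.229], [0.001, -0.271, 0.963, 0.463], [0.0, 0.0, 0.0, 1.0]] [ 0.46048356 -0.22627748  0.34656987] [[378.02952159   0.         273.93477269]
 [  0.         378.02952159 213.6679647 ]
 [  0.           0.           1.        ]] -0.05217234594750958
far_head 0.93 [293.  74.] [ 0.551 -0.244  0.17 ]
far_head 0.42 [ 26. 150.] [ 0.508 -0.033  0.17 ]
keyway_top 0.89 [294.  74.] [ 0.555 -0.248  0.118]
cassette_lip 0.77 [235. 102.] [ 0.535 -0.195  0.114]
```

View pics/w1.png

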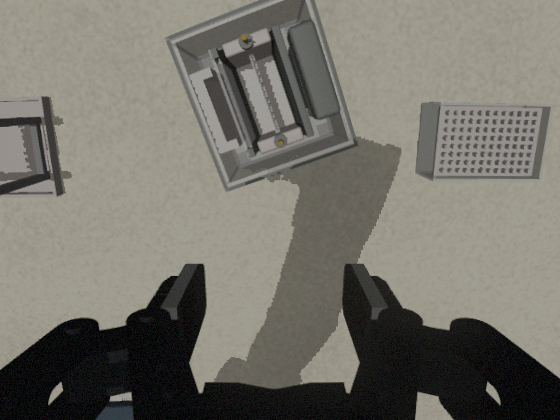

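The tank rim corners show at (168,40), (229,188) and (354,145). The contact pins are at (246,41) and (280,141), and the empty gap is the dark slot near (215,105). I'll compute the tank pose from these and carry on to the rack.

```bash
python3 - <<'E'
from h import *
P=viewer.camera_params("wrist")
a=atz("wrist",(246,41),.142,P);b=atz("wrist",(280,141),.142,P)
print("pins",a,b,np.linalg.norm(a-b),"mid",(a+b)/2,"yaw",np.degrees(np.arctan2(*(a-b)[[1,0]])))
c=[atz("wrist",p,.122,P) for p in ((168,40),(229,188),(354,145))]
print(np.round(c,3),np.linalg.norm(c[0]-c[1]),np.linalg.norm(c[1]-c[2]),"mid",(c[0]+c[2])/2)
for u,v in ((c[0],c[1]),(c[1],c[2])):print(np.degrees(np.arctan2(*(u-v)[[1,0]])))
E
python3 -m creep '[{"tx":0.003,"ty":0.05,"tz":0,"roll":0,"hand":0.3},{"tx":0.003,"ty":0.05,"tz":0,"roll":0,"hand":0.3},{"tx":0.003,"ty":0.05,"tz":0,"roll":0,"hand":0.3},{"tx":0.003,"ty":0.05,"tz":0,"roll":0,"hand":0.3},{"tx":0,"ty":0.05,"tz":0,"roll":0,"hand":0.3},{"tx":0,"ty":0.05,"tz":0,"roll":0,"hand":0.3},{"tx":0,"ty":0.05,"tz":0,"roll":0,"hand":0.3},{"tx":0,"ty":0.04,"tz":0,"roll":0,"hand":0.3},{"tx":-0.03,"ty":0,"tz":0,"roll":0,"hand":0.3},{"tx":0,"ty":0,"tz":0,"roll":0,"hand":0.3}]'
python3 - <<'E'
from h import *
s=r.sense();P=viewer.camera_params("wrist");im=viewer.snapshot("wrist");cv2.imwrite("pics/w2.png",im)
for q,z in (("wedge_top",.158),("plate",.15),("comb",.142),("rack",0.0),("wedge_slope",.07)):
    for d in spotter.spot_in(q,"wrist")[:2]:
        px=np.array(d["xy"])*[560,420];print(q,round(d["conf"],2),px.round(),atz("wrist",px,z,P).round(3))
E
```

```text
pins [ 0.58030916 -0.21098381  0.142     ] [ 0.50053257 -0.2341587   0.142     ] 0.08307454188824247 mid [ 0.54042087 -0.22257125  0.142     ] yaw 16.198439404551596
[[ 0.588 -0.144  0.122]
 [ 0.459 -0.185  0.122]
 [ 0.492 -0.301  0.122]] 0.13614555817175938 0.11985554503796757 mid [ 0.54016478 -0.22233805  0.122     ]
17.670976418210373
106.25566902788329
clock: 3.58
eef_pos: [0.4415, 0.1611, 0.3461]
eef_rot: [3.14, -0.081, -0.001]
force: [0.0, 0.3, -0.6]
finger_gap: 0.649
finger_force: 0.0
wedge_top 0.6 [257. 114.] [0.505 0.171 0.158]
plate 0.76 [178. 114.] [0.508 0.236 0.15 ]
comb 0.78 [351. 116.] [0.499 0.095 0.142]
comb 0.24 [550.  63.] [ 0.535 -0.071  0.142]
rack 0.73 [281. 109.] [0.507 0.149 0.   ]
wedge_slope 0.57 [ 31. 167.] [0.464 0.419 0.07 ]
wedge_slope 0.56 [261. 117.] [0.501 0.171 0.07 ]
```

View pics/w2.png

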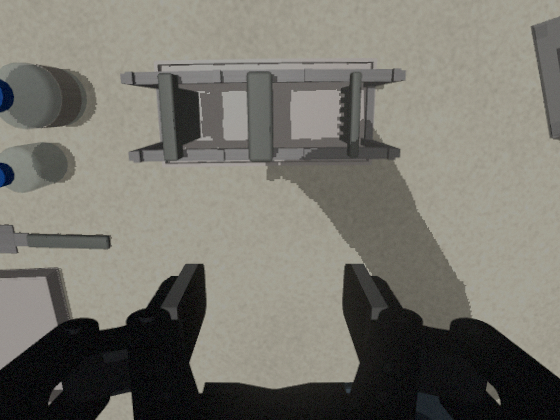

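The picture shows the wedge head at columns 248–272, rows 72–160. The plate is at column 169 and the comb at column 354. Next I'll work out which way the slope faces by overlaying both hypotheses on the scene picture.

```bash
python3 - <<'E'
from h import *
P=viewer.camera_params("wrist")
for n,p,z in (("head top-left",(248,116),.158),("right",(272,116),.158),("far",(260,72),.158),("near",(260,160),.158),("railL",(124,74),.128),("railR",(404,71),.128),("railL2",(132,152),.128),("railR2",(399,149),.128)):
    print(n,atz("wrist",p,z,P).round(4))
yaw=np.radians(-2.8);c=np.array([.503,.170]);R=np.array([[np.cos(yaw),-np.sin(yaw)],[np.sin(yaw),np.cos(yaw)]])
im=cv2.imread("pics/scene0.png");S=viewer.camera_params("scene")
outs=[]
x0,y0,x1,y1=310,205,400,300;f=6
for sgn in (1,-1,0):
    b=cv2.resize(im[y0:y1,x0:x1],None,fx=f,fy=f,interpolation=cv2.INTER_NEAREST)[:,:]
    def W(x,y,z): 
        w=c+R@(sgn*np.array([x,y-.01]));return (((proj("scene",[w[0],w[1],z+.018],S)-[x0,y0]+.5)*f)).astype(int)
    def poly(L,col): cv2.polylines(b,[np.array([W(*l) for l in L])],True,col,1)
    if sgn:
        poly([(-.025,0,0),(.025,0,0),(.025,0,.11),(-.025,0,.11)],(0,0,255))
        poly([(-.025,.007,0),(.025,.007,0),(.025,.018,.11),(-.025,.018,.11)],(0,255,0))
        poly([(-.035,0,.14),(.035,0,.14),(.035,.02,.14),(-.035,.02,.14)],(255,0,0))
    outs.append(b[60:430,100:365])
cv2.imwrite("pics/hyp.png",np.hstack(outs));print(np.hstack(outs).shape)
E
```

```text
head top-left [0.5051 0.1788 0.158 ]
right [0.504 0.16  0.158]
far [0.5373 0.1673 0.158 ]
near [0.47   0.1716 0.158 ]
railL [0.5455 0.2832 0.128 ]
railR [0.5348 0.047  0.128 ]
railL2 [0.4797 0.286  0.128 ]
railR2 [0.4694 0.0496 0.128 ]
(370, 795, 3)
```

View pics/hyp.png

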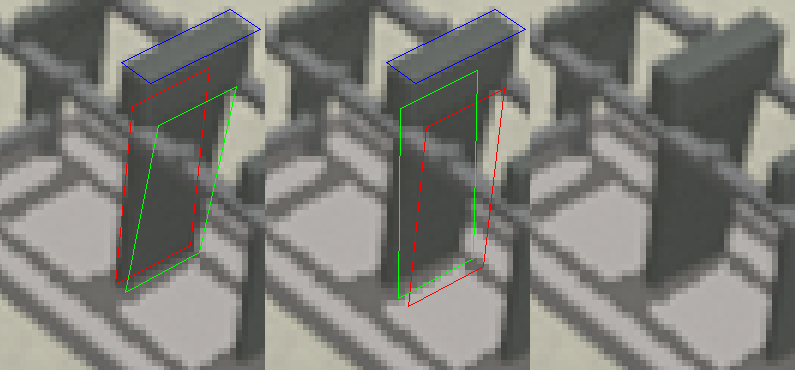

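The first hypothesis (slope towards +y) fits the foot to about 1 px, so no half turn is needed. I'll go down and grasp.

```bash
python3 -m creep '[{"tx":0.031,"ty":0.0045,"tz":0,"roll":0,"hand":0.3},{"tx":0.031,"ty":0.004,"tz":0,"roll":0,"hand":0.3},{"tx":0,"ty":0,"tz":-0.04,"roll":0,"hand":0.3},{"tx":0,"ty":0,"tz":-0.04,"roll":0,"hand":0.3},{"tx":0,"ty":0,"tz":-0.04,"roll":0,"hand":0.3},{"tx":0,"ty":0,"tz":-0.03,"roll":0,"hand":0.3},{"tx":0,"ty":0,"tz":-0.02,"roll":0,"hand":0.3},{"tx":0,"ty":0,"tz":-0.018,"roll":0,"hand":0.3},{"tx":0,"ty":0,"tz":0,"roll":0,"hand":0.3}]'
python3 -m creep '[{"hand":-1},{"hand":-1},{"hand":-1},{"hand":-1},{"hand":-1},{"hand":-1}]'
```

```text
clock: 5.0
eef_pos: [0.5039, 0.1698, 0.1571]
eef_rot: [3.139, -0.081, -0.004]
force: [0.8, 0.1, 0.5]
finger_gap: 0.651
finger_force: 0.0invalid input at $[0]: expected keys tx, ty, tz, roll, hand
```

```bash
python3 -m creep '[{"tx":0,"ty":0,"tz":0,"roll":0,"hand":-1},{"tx":0,"ty":0,"tz":0,"roll":0,"hand":-1},{"tx":0,"ty":0,"tz":0,"roll":0,"hand":-1},{"tx":0,"ty":0,"tz":0,"roll":0,"hand":-1},{"tx":0,"ty":0,"tz":0,"roll":0,"hand":-1},{"tx":0,"ty":0,"tz":0,"roll":0,"hand":-1}]'
python3 -m creep '[{"tx":0,"ty":0,"tz":0.01,"roll":0,"hand":-1},{"tx":0,"ty":0,"tz":0.02,"roll":0,"hand":-1},{"tx":0,"ty":0,"tz":0.03,"roll":0,"hand":-1},{"tx":0,"ty":0,"tz":0.04,"roll":0,"hand":-1},{"tx":0,"ty":0,"tz":0.04,"roll":0,"hand":-1},{"tx":0,"ty":0,"tz":0.04,"roll":0,"hand":-1},{"tx":0,"ty":0,"tz":0,"roll":0,"hand":-1}]'
```

```text
clock: 5.75
eef_pos: [0.5047, 0.1705, 0.1592]
eef_rot: [-3.14, 0.081, -0.003]
force: [-0.2, -1.6, 5.8]
finger_gap: 0.222
finger_force: 58.9
clock: 6.62
eef_pos: [0.5051, 0.171, 0.3417]
eef_rot: [-3.138, 0.08, -0.008]
force: [-0.1, -0.2, -0.6]
finger_gap: 0.223
finger_force: 59.0
```

```bash
python3 -m creep '[{"tx":0.002,"ty":-0.035,"tz":0,"roll":0.034,"hand":-1},{"tx":0.002,"ty":-0.035,"tz":0,"roll":0.034,"hand":-1},{"tx":0.002,"ty":-0.035,"tz":0,"roll":0.034,"hand":-1},{"tx":0.002,"ty":-0.035,"tz":0,"roll":0.034,"hand":-1},{"tx":0.002,"ty":-0.035,"tz":0,"roll":0.034,"hand":-1},{"tx":0.002,"ty":-0.035,"tz":0,"roll":0.034,"hand":-1},{"tx":0.002,"ty":-0.035,"tz":0,"roll":0.034,"hand":-1},{"tx":0.002,"ty":-0.035,"tz":0,"roll":0.034,"hand":-1},{"tx":0.003,"ty":-0.035,"tz":0,"roll":0.034,"hand":-1},{"tx":0.003,"ty":-0.035,"tz":0,"roll":0.034,"hand":-1},{"tx":0,"ty":0,"tz":-0.02,"roll":0,"hand":-1},{"tx":0,"ty":0,"tz":-0.02,"roll":0,"hand":-1},{"tx":0,"ty":0,"tz":0,"roll":0,"hand":-1},{"tx":0,"ty":0,"tz":0,"roll":0,"hand":-1}]'
python3 - <<'E'
from h import *
im=viewer.snapshot("wrist");cv2.imwrite("pics/w3.png",im)
cv2.imwrite("pics/w3c.png",cv2.resize(im[0:270,140:460],(800,675)[:1]+(600,) if 0 else (711,600),interpolation=cv2.INTER_CUBIC))
print(r.sense()["eef_pos"])
E
```

```text
clock: 8.38
eef_pos: [0.5262, -0.1795, 0.2986]
eef_rot: [-3.109, -0.452, 0.0]
force: [0.1, -0.2, -0.7]
finger_gap: 0.219
finger_force: 58.9
[ 0.52639757 -0.17951394  0.29892239]
```

View pics/w3c.png

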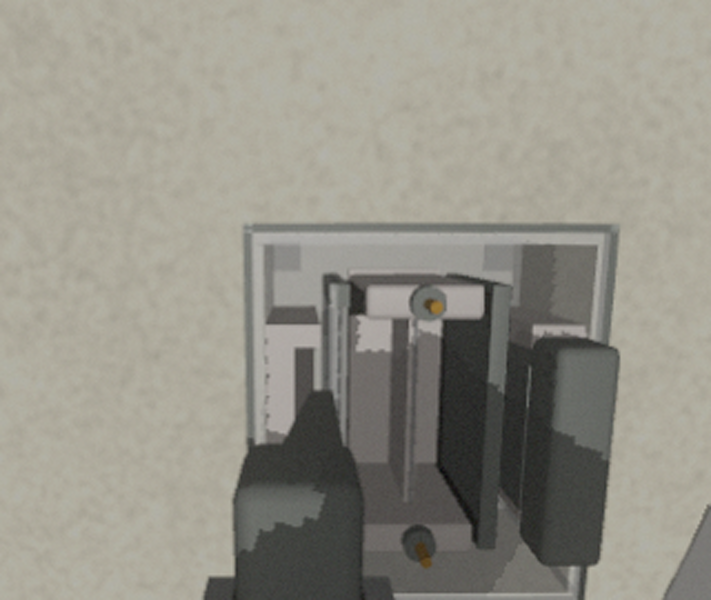

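The wedge is above the gap, slope on the left (keyway side), with its foot at crop (308–330, 392). The tank edges are square in the picture, so the yaw is good. Pins are at (428,300) and (415,543). The cassette's outer edge is near column 325 and the keyway recess is at about columns 295–313.

```bash
python3 - <<'E'
from h import *
P=viewer.camera_params("wrist")
f=lambda p:(p[0]*.45+140,p[1]*.45)
W=lambda p,z:atz("wrist",f(p),z,P)
a,b=W((428,300),.142),W((415,543),.142)
print("pins",np.linalg.norm(a-b),np.degrees(np.arctan2(*(a-b)[[1,0]])))
c1,c2=W((245,225),.122),W((619,225),.122);print("rim",np.linalg.norm(c1-c2),np.degrees(np.arctan2(*(c1-c2)[[1,0]]))-90)
yaw=np.arctan2(*(c1-c2)[[1,0]])-np.pi/2
R=np.array([[np.cos(yaw),np.sin(yaw)],[-np.sin(yaw),np.cos(yaw)]])
rimmid=((c1+c2)/2)[:2]-R.T@[.068,0];m=((a+b)/2)[:2];print(rimmid,m)
tf=lambda p,z:(R@(W(p,z)[:2]-m)*1000).round(1)
for n,p,z in (("footL",(308,392),.158),("footR",(330,392),.158),("caseL",(322,280),.114),("caseMid",(331,290),.114),("caseR",(349,285),.114),("keyTopL",(266,310),.118),("keyTopR",(318,310),.118),("recessL",(295,350),.118),("recessR",(313,350),.118),("rimL",(245,300),.122),("rimR",(617,300),.122),("headL",(236,490),.30),("headR",(362,490),.30)):print(n,tf(p,z))
print("tcp tank",R@(r.sense()["eef_pos"][:2]-m)*1000, "toolyaw", -2*np.degrees(np.arctan2(.452,-3.109)))
im=cv2.imread("pics/w3.png")[115:260,230:345];cv2.imwrite("pics/w3d.png",cv2.resize(im,None,fx=4,fy=4,interpolation=cv2.INTER_NEAREST))
E
```

```text
pins 0.08285353656888847 15.69379490486313
rim 0.12674258462078725 16.75074132548849
[ 0.54370165 -0.22135273] [ 0.54501904 -0.21603438]
footL [14.5 38. ]
footR [14.5 31.2]
caseL [46.5 32.5]
caseMid [43.1 29.3]
caseR [44.8 23. ]
keyTopL [36.5 52.1]
keyTopR [36.4 34. ]
recessL [22.5 42.1]
recessR [22.5 35.7]
rimL [40.3 59.2]
rimR [ 40.1 -69.6]
headL [25.6 50.1]
headR [25.5 32. ]
tcp tank [-7.30580831 40.33766699] toolyaw -343.45608955821393
```

View pics/w3d.png

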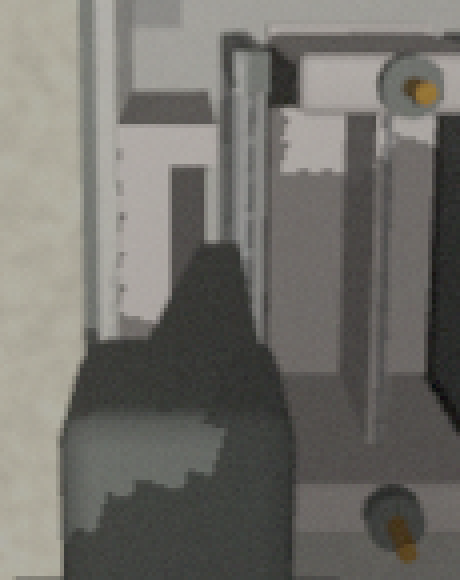

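```bash
python3 - <<'E'
from h import *
from scipy.optimize import least_squares
P=viewer.camera_params("wrist")
im=cv2.imread("pics/w3.png")
g=cv2.cvtColor(im,cv2.COLOR_BGR2GRAY).astype(int)
print("row130",g[130,244:262].tolist(),g[130,400:424].tolist())
print("col350 top",g[95:112,380].tolist()," bottom",g[255:285,395].tolist())
print("row160 210-310",g[160,246:312].tolist())
T=[((.068,.061,.122),(250.2,101.2)),((.068,-.061,.122),(418.5,101.2)),((.044,0,.142),(336.2,137.8)),((-.044,0,.142),(332,253.8))]
def res(q,full=False):
    cy,sy=np.cos(q[2]),np.sin(q[2]);o=[]
    for X,p in T:
        w=[q[0]+cy*X[0]-sy*X[1],q[1]+sy*X[0]+cy*X[1],X[2]+q[3]];o+=list(proj("wrist",w,P)-p)
    return np.array(o)
for fz in (0,1):
    s=least_squares(lambda q:res(np.r_[q[:3],q[3]*fz]),[.54,-.222,.29,0]);print(s.x,np.degrees(s.x[2]),s.fun.round(1))
E
```

```text
row130 [174, 171, 169, 166, 166, 153, 131, 121, 121, 140, 165, 173, 172, 173, 158, 135, 125, 123] [107, 110, 109, 108, 108, 107, 108, 147, 164, 161, 138, 136, 120, 106, 103, 105, 141, 170, 174, 173, 168, 169, 168, 168]
col350 top [166, 165, 167, 165, 164, 146, 118, 109, 108, 131, 162, 166, 166, 168, 148, 107, 95]  bottom [116, 116, 121, 120, 126, 123, 113, 109, 115, 112, 117, 134, 161, 141, 135, 127, 80, 70, 88, 140, 173, 171, 170, 171, 170, 171, 171, 171, 168, 170]
row160 210-310 [171, 173, 173, 167, 142, 117, 118, 120, 154, 172, 171, 174, 164, 145, 157, 169, 173, 172, 170, 172, 171, 169, 171, 171, 170, 172, 134, 79, 81, 80, 77, 82, 79, 79, 80, 134, 156, 155, 137, 105, 92, 89, 112, 132, 144, 143, 113, 118, 134, 134, 98, 91, 110, 108, 109, 109, 110, 109, 108, 109, 108, 109, 111, 108, 107, 109]
[ 0.54259521 -0.22084994  0.28865854  0.        ] 16.538916168699703 [ 2.5  1.  -3.9  1.6  1.  -1.2  0.3 -1.9]
[ 0.54291118 -0.21941287  0.28840505  0.00817944] 16.52439219223088 [ 0.1 -0.2 -1.5  0.5  1.1 -1.4  0.2  1.2]
```

```bash
python3 - <<'E'
from h import *
from scipy.optimize import least_squares
P=viewer.camera_params("wrist")
T=[((.068,.061,.122),(253.4,104.3)),((.068,-.061,.122),(414.8,104.3)),((.044,0,.142),(336.2,137.8)),((-.044,0,.142),(332,253.8))]
def pr(q,X):
    cy,sy=np.cos(q[2]),np.sin(q[2]);return proj("wrist",[q[0]+cy*X[0]-sy*X[1],q[1]+sy*X[0]+cy*X[1],X[2]+q[3]],P)
def res(q): return np.concatenate([pr(q,X)-p for X,p in T])
for fz in (0,1):
    s=least_squares(lambda q:res(np.r_[q[:3],q[3]*fz]),[.54,-.222,.29,0]);print(s.x,np.degrees(s.x[2]),s.fun.round(1))
    q=np.r_[s.x[:3],s.x[3]*fz];c,n=np.cos(q[2]),np.sin(q[2]);R=np.array([[c,n],[-n,c]])
    tf=lambda p,z:((R@(atz("wrist",p,z+q[3],P)[:2]-q[:2]))*1000).round(1)
    print("nearrim",pr(q,(-.068,-.05,.122)),"tcp",R@(r.sense()["eef_pos"][:2]-q[:2])*1000)
    D=lambda x,y:(230+x/4,115+y/4)
    for nm,p,z in (("foot",D(205,243),.158-q[3]),("foot",D(239,243),.158-q[3]),("cheekfrontL",D(217,150),.118),("keyback",D(120,150),.118),("recess",D(170,168),.118),("case edges",D(221,45),.114),("",D(233,60),.114),("",D(270,80),.114)):print(nm,tf(p,z))
E
```

```text
[ 0.54139677 -0.22117318  0.28858922  0.        ] 16.53494423232888 [-0.7 -0.4 -0.4  0.2  0.9  0.6  0.2 -0.4]
nearrim [386.19177865 270.8343399 ] tcp [-2.52270272 44.20525602]
foot [19.8 40.1]
foot [19.8 34.3]
cheekfrontL [31.2 37. ]
keyback [31.2 56. ]
recess [27.7 46.3]
case edges [51.1 36.3]
 [48.3 33.9]
 [44.4 26.6]
[ 5.41398102e-01 -2.21167696e-01  2.88588285e-01  3.10271817e-05] 16.534890762270667 [-0.7 -0.4 -0.4  0.2  0.9  0.6  0.2 -0.4]
nearrim [386.19665527 270.84651686] tcp [-2.52558289 44.2003728 ]
foot [19.8 40.1]
foot [19.8 34.3]
cheekfrontL [31.2 37. ]
keyback [31.2 56. ]
recess [27.7 46.2]
case edges [51.1 36.3]
 [48.3 33.9]
 [44.4 26.6]
```

The fit is sub-pixel. The cassette face is at y≈34.4, so the mouth is about 12.4 mm. The wedge's upright face is at about 34.6 and it sits about 4.5 mm too far to −x. I'll correct by (+3.7, +3.2) mm in world and go down in steps.

```bash
python3 -m creep '[{"tx":0.0037,"ty":0.0032,"tz":0,"roll":0,"hand":-1},{"tx":0,"ty":0,"tz":0,"roll":0,"hand":-1},{"tx":0,"ty":0,"tz":-0.012,"roll":0,"hand":-1},{"tx":0,"ty":0,"tz":-0.012,"roll":0,"hand":-1},{"tx":0,"ty":0,"tz":-0.012,"roll":0,"hand":-1},{"tx":0,"ty":0,"tz":0,"roll":0,"hand":-1}]'
python3 - <<'E'
from h import *
im=viewer.snapshot("wrist");cv2.imwrite("pics/w4.png",im)
cv2.imwrite("pics/w4d.png",cv2.resize(im[100:300,200:370],None,fx=3,fy=3,interpolation=cv2.INTER_NEAREST))
E
```

```text
clock: 9.18
eef_pos: [0.5292, -0.1762, 0.2609]
eef_rot: [-3.108, -0.452, 0.004]
force: [0.1, -0.2, -1.4]
finger_gap: 0.223
finger_force: 59.0
```

View pics/w4d.png

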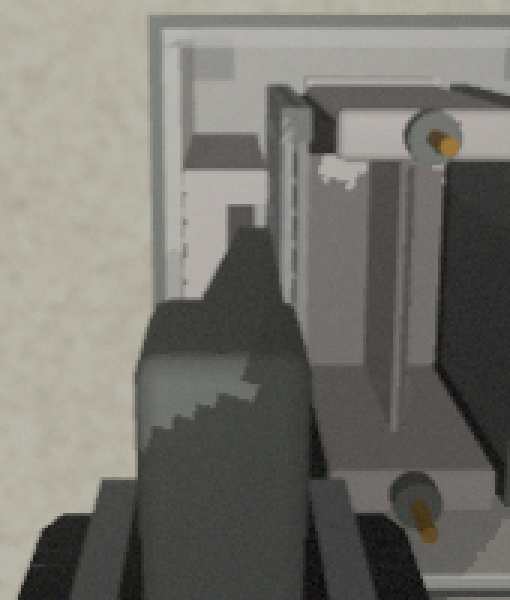

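The foot is inside the mouth, about 2–3 mm clear on both sides, with about 5 mm left at the +x cheek. I'll make a small correction and keep going down.

```bash
python3 -m creep '[{"tx":0.0018,"ty":-0.0006,"tz":0,"roll":0,"hand":-1},{"tx":0,"ty":0,"tz":-0.01,"roll":0,"hand":-1},{"tx":0,"ty":0,"tz":-0.01,"roll":0,"hand":-1},{"tx":0,"ty":0,"tz":-0.008,"roll":0,"hand":-1},{"tx":0,"ty":0,"tz":0,"roll":0,"hand":-1}]'
python3 -m creep '[{"tx":0.0002,"ty":-0.0006,"tz":-0.005,"roll":0,"hand":-1},{"tx":0.0002,"ty":-0.0005,"tz":-0.005,"roll":0,"hand":-1},{"tx":0,"ty":0,"tz":0,"roll":0,"hand":-1}]'
```

```text
clock: 9.85
eef_pos: [0.5312, -0.1769, 0.2334]
eef_rot: [-3.108, -0.452, 0.002]
force: [-0.9, 0.1, -2.3]
finger_gap: 0.218
finger_force: 59.0
clock: 10.22
eef_pos: [0.5318, -0.1781, 0.2239]
eef_rot: [-3.109, -0.452, 0.001]
force: [-0.8, 0.4, -0.5]
finger_gap: 0.222
finger_force: 59.0
```

Foot is at about 0.083 with no contact. I'll continue in small steps.

```bash
python3 -m creep '[{"tx":0.0001,"ty":-0.0004,"tz":-0.004,"roll":0,"hand":-1},{"tx":0.0001,"ty":-0.0004,"tz":-0.004,"roll":0,"hand":-1},{"tx":0,"ty":0,"tz":0,"roll":0,"hand":-1}]'
python3 -m creep '[{"tx":0,"ty":0,"tz":-0.003,"roll":0,"hand":-1},{"tx":0,"ty":0,"tz":-0.002,"roll":0,"hand":-1},{"tx":0,"ty":0,"tz":0,"roll":0,"hand":-1}]'
```

```text
clock: 10.6
eef_pos: [0.532, -0.1787, 0.2159]
eef_rot: [-3.108, -0.452, 0.001]
force: [-0.3, 0.6, -0.4]
finger_gap: 0.221
finger_force: 58.9
clock: 10.98
eef_pos: [0.5321, -0.1788, 0.2111]
eef_rot: [-3.109, -0.452, 0.001]
force: [0.1, 1.0, -2.0]
finger_gap: 0.218
finger_force: 59.0
```

```bash
python3 -m creep '[{"tx":0,"ty":0,"tz":-0.002,"roll":0,"hand":-1},{"tx":0,"ty":0,"tz":-0.002,"roll":0,"hand":-1},{"tx":0,"ty":0,"tz":0,"roll":0,"hand":-1}]'
python3 -m creep '[{"tx":0,"ty":0,"tz":-0.002,"roll":0,"hand":-1},{"tx":0,"ty":0,"tz":-0.002,"roll":0,"hand":-1},{"tx":0,"ty":0,"tz":0,"roll":0,"hand":-1}]'
```

```text
clock: 11.35
eef_pos: [0.5322, -0.1788, 0.2071]
eef_rot: [-3.109, -0.452, 0.0]
force: [-0.6, 1.4, -1.4]
finger_gap: 0.224
finger_force: 59.0
clock: 11.72
eef_pos: [0.5322, -0.1788, 0.2031]
eef_rot: [-3.109, -0.452, 0.0]
force: [-0.1, 2.4, -1.5]
finger_gap: 0.221
finger_force: 59.0
```

```bash
python3 -m creep '[{"tx":-0.0001,"ty":0.0004,"tz":-0.002,"roll":0,"hand":-1},{"tx":0,"ty":0,"tz":-0.002,"roll":0,"hand":-1},{"tx":0,"ty":0,"tz":0,"roll":0,"hand":-1}]'
python3 -m creep '[{"tx":0,"ty":0,"tz":-0.002,"roll":0,"hand":-1},{"tx":0,"ty":0,"tz":-0.002,"roll":0,"hand":-1},{"tx":0,"ty":0,"tz":0,"roll":0,"hand":-1}]'
```

```text
clock: 12.1
eef_pos: [0.5323, -0.1789, 0.1992]
eef_rot: [3.108, 0.452, 0.0]
force: [1.1, -0.5, -3.3]
finger_gap: 0.223
finger_force: 58.9
clock: 12.48
eef_pos: [0.5325, -0.1791, 0.1954]
eef_rot: [3.108, 0.451, 0.001]
force: [1.5, -3.6, -0.4]
finger_gap: 0.219
finger_force: 59.1
```

Snug on the slope now, so I'll release, rise and look.

```bash
python3 -m creep '[{"tx":0,"ty":0,"tz":0,"roll":0,"hand":0},{"tx":0,"ty":0,"tz":0,"roll":0,"hand":0},{"tx":0,"ty":0,"tz":0,"roll":0,"hand":0},{"tx":0,"ty":0,"tz":0.01,"roll":0,"hand":0},{"tx":0,"ty":0,"tz":0.02,"roll":0,"hand":0},{"tx":0,"ty":0,"tz":0.03,"roll":0,"hand":0},{"tx":-0.03,"ty":0,"tz":0.03,"roll":0,"hand":0},{"tx":-0.04,"ty":0,"tz":0.03,"roll":0,"hand":-1},{"tx":0,"ty":0,"tz":0,"roll":0,"hand":-1},{"tx":0,"ty":0,"tz":0,"roll":0,"hand":-1}]'
python3 - <<'E'
from h import *
P=viewer.camera_params("wrist");im=viewer.snapshot("wrist");cv2.imwrite("pics/w5.png",im)
for d in spotter.spot_in("wedge_top","wrist")[:2]:
    px=np.array(d["xy"])*[560,420];print(round(d["conf"],2),px.round(),atz("wrist",px,.194,P).round(4))
viewer.snapshot("scene");S=viewer.camera_params("scene")
for d in spotter.spot_in("wedge_top","scene")[:2]:
    px=np.array(d["xy"])*[560,420];print(round(d["conf"],2),px.round(),atz("scene",px,.19,S).round(4))
E
```

```text
clock: 13.72
eef_pos: [0.4625, -0.1784, 0.3158]
eef_rot: [3.109, 0.452, 0.002]
force: [0.3, -0.1, -0.5]
finger_gap: -0.001
finger_force: 0.0
0.56 [307. 111.] [ 0.5313 -0.1781  0.194 ]
0.6 [273. 172.] [ 0.5472 -0.1512  0.19  ]
```

View pics/w5.png

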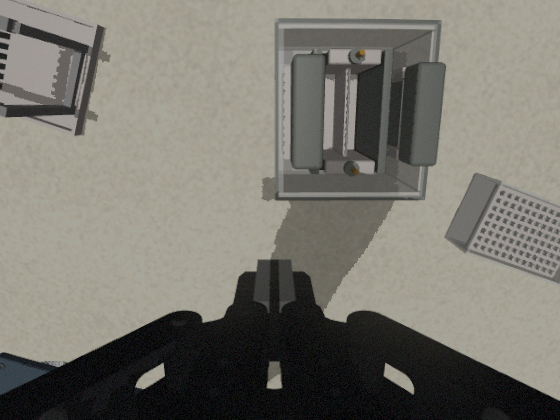

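The wedge stands upright in the gap with its head at (307,111), square to the tank, and its x,y are where I expected. I'll go above its head with the fingers shut and push.

```bash
python3 -m creep '[{"tx":0.035,"ty":0,"tz":0,"roll":0,"hand":-1},{"tx":0.0345,"ty":0,"tz":0,"roll":0,"hand":-1},{"tx":0,"ty":0,"tz":-0.04,"roll":0,"hand":-1},{"tx":0,"ty":0,"tz":-0.03,"roll":0,"hand":-1},{"tx":0,"ty":0,"tz":-0.016,"roll":0,"hand":-1},{"tx":0,"ty":0,"tz":0,"roll":0,"hand":-1}]'
python3 -m creep '[{"tx":0,"ty":0,"tz":-0.003,"roll":0,"hand":-1},{"tx":0,"ty":0,"tz":-0.003,"roll":0,"hand":-1},{"tx":0,"ty":0,"tz":-0.003,"roll":0,"hand":-1},{"tx":0,"ty":0,"tz":-0.003,"roll":0,"hand":-1},{"tx":0,"ty":0,"tz":0,"roll":0,"hand":-1}]'
```

```text
clock: 14.68
eef_pos: [0.5312, -0.1781, 0.2275]
eef_rot: [-3.107, -0.452, 0.005]
force: [-0.8, 0.4, 1.0]
finger_gap: -0.002
finger_force: 0.0
clock: 15.3
eef_pos: [0.5316, -0.1785, 0.2172]
eef_rot: [-3.109, -0.452, 0.0]
force: [0.5, 0.2, -0.2]
finger_gap: 0.002
finger_force: 0.0
```

```bash
for i in 1 2 3; do python3 -m creep '[{"tx":0,"ty":0,"tz":-0.002,"roll":0,"hand":-1},{"tx":0,"ty":0,"tz":-0.002,"roll":0,"hand":-1},{"tx":0,"ty":0,"tz":0,"roll":0,"hand":-1}]' | egrep 'pos|force: \['; done
```

```text
eef_pos: [0.5318, -0.1786, 0.2133]
force: [0.6, -0.4, 2.9]
eef_pos: [0.5319, -0.1788, 0.2094]
force: [1.5, -0.7, 3.4]
eef_pos: [0.5321, -0.1789, 0.2057]
force: [0.9, -2.6, 4.9]
```

```bash
for i in 1 2 3; do python3 -m creep '[{"tx":0,"ty":0,"tz":-0.002,"roll":0,"hand":-1},{"tx":0,"ty":0,"tz":-0.002,"roll":0,"hand":-1},{"tx":0,"ty":0,"tz":0,"roll":0,"hand":-1}]' | egrep 'pos|force: \['; done
```

```text
eef_pos: [0.5324, -0.1791, 0.2019]
force: [0.4, -2.9, 7.7]
eef_pos: [0.5331, -0.1792, 0.199]
force: [0.8, -2.2, 15.4]
eef_pos: [0.5342, -0.1791, 0.1969]
force: [-1.7, -0.8, 32.4]
```

```bash
python3 -m creep '[{"tx":0,"ty":0,"tz":0,"roll":0,"hand":-1},{"tx":0,"ty":0,"tz":0,"roll":0,"hand":-1},{"tx":0,"ty":0,"tz":0,"roll":0,"hand":-1}]' | egrep 'pos|rot|force: \['
python3 -m creep '[{"tx":0,"ty":0,"tz":0.004,"roll":0,"hand":-1},{"tx":0,"ty":0,"tz":0.004,"roll":0,"hand":-1},{"tx":0,"ty":0,"tz":0.03,"roll":0,"hand":-1},{"tx":-0.03,"ty":0,"tz":0.04,"roll":0,"hand":-1},{"tx":-0.04,"ty":0,"tz":0.04,"roll":0,"hand":-1},{"tx":0,"ty":0,"tz":0,"roll":0,"hand":-1},{"tx":0,"ty":0,"tz":0,"roll":0,"hand":-1}]' | egrep 'pos|rot|force: \['
python3 - <<'E'
from h import *
P=viewer.camera_params("wrist");print(r.sense()["eef_pos"]);im=viewer.snapshot("wrist");cv2.imwrite("pics/w6.png",im)
a=cv2.imread("pics/w5.png")[10:210,265:450];b=im[10:210,265:450]
cv2.imwrite("pics/w6c.png",cv2.resize(np.hstack([a,b]),None,fx=2.15,fy=2.8,interpolation=cv2.INTER_CUBIC))
E
```

```text
eef_pos: [0.5343, -0.1791, 0.1969]
eef_rot: [3.106, 0.451, 0.011]
force: [-1.9, -0.7, 32.4]
eef_pos: [0.4616, -0.1782, 0.3108]
eef_rot: [-3.108, -0.452, 0.001]
force: [-0.1, 0.9, -0.3]
[ 0.46159902 -0.17822168  0.31080392]
```

View pics/w6c.png

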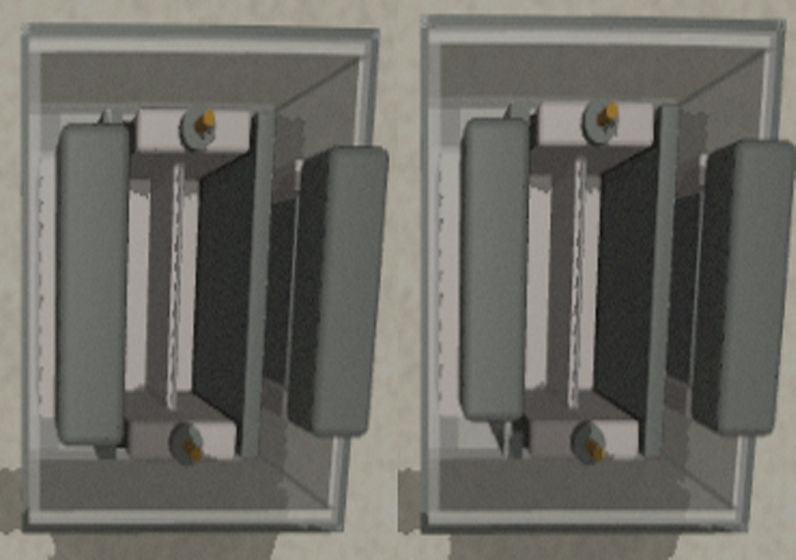

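The right panel (after the push) shows the wedge head smaller, so it is lower. The cassette end near (510,110) has shifted about 2 mm towards the core relative to the left panel. I'll push again to check that it goes no further.

```bash
python3 -m creep '[{"tx":0.035,"ty":0,"tz":0,"roll":0,"hand":-1},{"tx":0.0355,"ty":-0.0005,"tz":0,"roll":0,"hand":-1},{"tx":0,"ty":0,"tz":-0.04,"roll":0,"hand":-1},{"tx":0,"ty":0,"tz":-0.04,"roll":0,"hand":-1},{"tx":0,"ty":0,"tz":-0.025,"roll":0,"hand":-1},{"tx":0,"ty":0,"tz":-0.006,"roll":0,"hand":-1},{"tx":0,"ty":0,"tz":0,"roll":0,"hand":-1}]' | egrep 'pos|rot|force: \['
for i in 1 2 3 4; do python3 -m creep '[{"tx":0,"ty":0,"tz":-0.001,"roll":0,"hand":-1},{"tx":0,"ty":0,"tz":0,"roll":0,"hand":-1},{"tx":0,"ty":0,"tz":0,"roll":0,"hand":-1}]' | egrep 'pos|force: \['; done
```

```text
eef_pos: [0.5324, -0.1788, 0.1998]
eef_rot: [-3.108, -0.453, 0.002]
force: [-0.0, 0.6, 0.1]
eef_pos: [0.5324, -0.179, 0.1999]
force: [-0.7, -0.7, -0.7]
eef_pos: [0.5321, -0.179, 0.1983]
force: [-0.2, 0.4, -0.2]
eef_pos: [0.5322, -0.179, 0.1973]
force: [0.6, 0.0, -0.0]
eef_pos: [0.5322, -0.179, 0.1972]
force: [-2.3, 0.6, 10.0]
```

```bash
for i in 1 2 3; do python3 -m creep '[{"tx":0,"ty":0,"tz":-0.001,"roll":0,"hand":-1},{"tx":0,"ty":0,"tz":0,"roll":0,"hand":-1},{"tx":0,"ty":0,"tz":0,"roll":0,"hand":-1}]' | egrep 'pos|force: \['; done
```

```text
eef_pos: [0.5324, -0.179, 0.1971]
force: [-4.6, 1.7, 18.5]
eef_pos: [0.5328, -0.1789, 0.1968]
force: [-5.7, 2.5, 24.4]
eef_pos: [0.5331, -0.1789, 0.1965]
force: [-6.9, 3.0, 32.0]
```

Tight: under 1 mm of movement from 10 N to 32 N. The foot is at about 31 mm, within the tight range. I'll retract and hand in.

```bash
python3 -m creep '[{"tx":0,"ty":0,"tz":0.004,"roll":0,"hand":-1},{"tx":0,"ty":0,"tz":0.01,"roll":0,"hand":-1},{"tx":0,"ty":0,"tz":0.04,"roll":0,"hand":-1},{"tx":-0.02,"ty":0,"tz":0.05,"roll":0,"hand":-1},{"tx":-0.03,"ty":0,"tz":0.02,"roll":0,"hand":-1},{"tx":0,"ty":0,"tz":0,"roll":0,"hand":-1},{"tx":0,"ty":0,"tz":0,"roll":0,"hand":-1},{"tx":0,"ty":0,"tz":0,"roll":0,"hand":-1}]'
python3 - <<'E'
from h import *
im=viewer.snapshot("wrist");P=viewer.camera_params("wrist")
for d in spotter.spot_in("wedge_top","wrist")[:2]:
    px=np.array(d["xy"])*[560,420];print(round(d["conf"],2),atz("wrist",px,.172,P).round(4))
print(r.job_done())
E
```

```text
clock: 23.35
eef_pos: [0.4825, -0.1787, 0.3164]
eef_rot: [-3.108, -0.453, 0.002]
force: [-0.7, -0.2, -0.0]
finger_gap: 0.004
finger_force: 0.0
0.91 [ 0.5361 -0.1787  0.172 ]
the job is handed in; nothing more can be done
None
```

The wedge is in the gap with its sloping face to the keyway and pushed tight: a second push from 10 to 32 N moved it under 1 mm, and the cassette had visibly shifted about 2 mm onto its gasket. The job is handed in at about 23 s, but `job_done()` gave no verdict.

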